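# Put the bench paint mixer into third gear

## Robot

A 6-joint arm with a two-finger parallel gripper is mounted at the origin on the work surface. World frame = base frame: x ahead of the robot, y to its left, z up, the work surface at z = 0. Lengths are in m, angles in rad, forces in N, time in s.
With the tool pointing down it reaches from about 0.375 to 0.975 m from the base axis. Payload 3.8 kg.
Tool frame: the origin (TCP) lies midway between the tips of the shut fingers; the grasp point (between the pads) lies 19 mm behind it; x points along the fingers, y is the direction in which the jaws open and shut, and the axes are right-handed (so a half turn about x gives the same grasp; the last joint's range is limited). The gripper opens to 88 mm and grips with 3 to 60 N. Pads are 18 mm wide; open, the fingers measure 123 mm over their backs; the gripper's body (75 mm by 187 mm) begins 45 mm behind the grasp point.
Start: joints at [1.143, 0.264, 1.604, -0, 1.274, -0.037], TCP at [0.257, 0.624, 0.201] pointing down, gripper open.
Joint ranges: [-2.63, 2.63], [-0.94, 2.18], [0.31, 2.57], [-1.31, 4.45], [0, 2.66], [-2.55, 2.55]. Speed limits (rad/s): [2.57, 2.57, 3.14, 3.14, 3.14, 3.14].

## Interface

Orientations are given as a rotation vector (axis times angle).
In Python, from cell import manip, inverse_kinematics, cams, order gives the robot as it stands. Calls block until the motion is done:
- manip.move_pose(position, orientation): joint-space move of the TCP to a pose.
- manip.move_linear(position, rate=0.15, rot=None): straight line of the TCP; rot=None keeps the orientation; rate is the mean speed in m/s.
- manip.set_joints(angles): joint-space move.
- manip.set_gripper(opening, force=None): finger opening in m; force is the grip in N (None keeps the last); returns when the fingers have stopped.
- manip.dwell(seconds).
- inverse_kinematics(position, orientation): joint angles nearest the present ones, or None.
- manip.state(): the state.
- cams.capture(name): name is "scene" or "top" or "wrist"; returns a dict with "image" (420x560x3 uint8, blue, green, red), "z_map" (420x560 float32, m along the optical axis (not along the pixel's ray), 0 where there is no reading), "intrinsics" (3x3 intrinsics, pixels), "k1" (the pictures are not rectified: a ray, as slopes to the right and down, at radius r is drawn at 1 + k1 r^2 times it, then the intrinsics apply), "position" and "orientation" of the camera in the world; the wrist camera has in their place "T_tool_cam" (4x4, takes a point from camera to tool coordinates, whose origin is the TCP and whose axes are the tool frame's). Camera axes: x right, y down, z forward; pixel columns grow to the right and rows downward; lengths in m; the calibration is good to about 2 mm. A picture is of the moment at which its call begins: read the wrist's pose just before it.
A pose or a line that the arm cannot do raises manip.IKError and nothing moves.
- order.close_job(): hands the job in, once; it reports no verdict.
The state is a dict: "clock": time; "joint_pos": joint angles; "joint_velocities": joint speeds; "tau": joint torques, N m; "tool_pos": TCP position; "tcp_rot": TCP orientation; "contact_force": force on the tool from outside, world axes, zero at the start; "moment": the same for the moment, N m; "gripper_width": finger opening in m.
Only numpy, scipy, OpenCV 4.12 (cv2) and the standard library are available. Lean on these libraries where they do the work, as an engineer would, in place of code of your own. Each camera call takes 0.05 s, during which the arm holds its last target.

## Task

Put the paint mixer into third gear: push the red-knobbed lever along its H-shaped gate, across to the right-hand side and then forward until it is fully home in the slot marked with three dots, and leave it there. Only push the knob with the fingertips or the outside of the fingers, never take it between them, and leave the bottles and everything else standing where they are.

Things in the scene. Friction and masses are not known exactly. Their poses are not given: they have to be found in the camera images.
- mixer: bench paint mixer, fixed: grey base plate 200 x 500 mm; yellow gearbox 140 x 130 mm, 110 mm high, with the gate on top; 230 mm right of it a lidded white tub with a yellow stirrer arm (top 216 mm above the table). Origin on the table under the middle of the gate; x axis forward (away from the operator), y left, z up. The lever pivots 10 mm above the origin
- gate (a point): middle of the aluminium H-shaped gate, on its top face, 110 mm above the table. Two legs run forward and back, one left, one right, joined only by a cross channel in the middle. Black dots number the slot ends: one dot left forward, two left back, three right forward, four right back
- knob (a point): centre of the lever's red ball knob, 52 mm in diameter, on a steel stick 12 mm thick, 190 mm above the lever's pivot; about 200 mm above the table
- gate_left (a point): fixed point on the mixer: where the knob's centre is when the lever stands in the left leg at the cross channel (neutral, left)
- gate_right (a point): fixed point on the mixer: where the knob's centre is when the lever stands in the right leg at the cross channel (neutral, right)
- third_home (a point): fixed point on the mixer: where the knob's centre is when the lever is fully home in the third slot (right forward)
- lever_across (a joint): sideways angle of the lever, rad: -0.2 against the left stop, +0.2 against the right stop. At the start the lever is in the left leg
- lever (a joint): fore-and-aft angle of the lever, rad: +0.25 fully forward against the stop, 0 in line with the cross channel, -0.25 fully back; starts anywhere along the left leg. Friction holds it (about 1.5 N at the knob moves it); no spring, it stays where left. It crosses freely within about 0.04 rad of 0; round noses guide it in from about 0.08 rad
- bottle_orange: loose bystander: orange squeeze bottle, 40 mm across, 85 mm tall, standing on the mixer's base plate left of the gearbox; origin at the centre of its underside
- bottle_blue: loose bystander: blue squeeze bottle, 40 mm across, 85 mm tall, standing on the mixer's base plate left of the gearbox; origin at the centre of its underside
- spray_can: loose bystander: green spray can, 60 mm across, 170 mm tall; origin at the centre of its underside
- jar: loose bystander: amber jar, 70 mm across, 90 mm tall; origin at the centre of its underside
- water_cup: loose bystander: white open cup, 84 mm across, 100 mm tall; origin at the centre of its underside
- brush: loose bystander: paint brush lying flat on the table; origin within its length
- bottle_violet: loose bystander: violet squeeze bottle, 40 mm across, 85 mm tall; origin at the centre of its underside

How it is judged:
On the way:
1. the lever has gone through the cross channel into the right-hand half of the gate (value of joint lever_across above 0.08 rad and value of joint lever between -0.12 and 0.12 rad), for 0.02 s.
At the end, for the whole second after the job is handed in: the lever rests in the third slot (right forward): sideways angle above 0.13 rad and forward angle above 0.21 rad of 0.25 (knob within about 8 mm of its forward stop), not moving (value of joint lever_across above 0.13 rad and value of joint lever above 0.21 rad and velocity of joint lever between -0.05 and 0.05 rad/s); the robot touches nothing.
It fails at once if the knob is taken between the fingers (distance between the grasp point and knob below 0.022 m and contact force between the fingers and lever above 0.3 N).
It fails at once if a loose bystander is lifted or shifted by more than 30 mm (distance of any of bottle_orange, bottle_blue, spray_can, jar, water_cup, brush, bottle_violet from where it was at the start of the episode above 0.03 m).
It fails at once if a bottle, jar, can or cup is knocked over (angle between any of bottle_orange, bottle_blue, spray_can, jar, water_cup, bottle_violet's own z axis and vertical above 0.5 rad).
It also fails if it takes over 61 s, if anything falls off the work surface, if the arm or the gripper's body presses on something with over 40 N, if the wrist force passes 120 N, or if a joint passes its speed limit or range.

## Working session

There is one attempt and no reset: what is moved stays moved. The work goes in short steps, each a Python script; the robot and the scene stay as the last script left them, time stands still between calls to the robot, and variables do not carry over. Pictures are saved under pics/ and viewed, and the job is handed in when it is done.

```bash
ls; mkdir -p pics
cat > h.py <<'E'
import numpy as np, cv2
from cell import manip, inverse_kinematics, cams, order
from scipy.spatial.transform import Rotation as R
def pose(c):
    o=np.array(c["orientation"],float)
    Rm=o if o.shape==(3,3) else (R.from_rotvec(o).as_matrix() if o.size==3 else R.from_quat(o).as_matrix())
    return np.array(c["position"]),Rm
def rays(c,uv):
    K=np.array(c["intrinsics"]);k=c["k1"]
    d=np.array([k,0,0,0,0],float)
    n=cv2.undistortPoints(np.array(uv,float).reshape(-1,1,2),K,d).reshape(-1,2)
    return np.c_[n,np.ones(len(n))]
def pts(c,uv,z):
    p,Rm=pose(c); return p+(rays(c,uv)*np.array(z).reshape(-1,1))@Rm.T
def onplane(c,uv,h):
    p,Rm=pose(c); d=rays(c,uv)@Rm.T
    return p+d*((h-p[2])/d[:,2])[:,None]
E
python3 - <<'E'
from h import *
for n in ["scene","top"]:
    c=cams.capture(n); cv2.imwrite(f"pics/{n}0.png",c["image"]); print(n,c["position"],c["orientation"],c["k1"],c["intrinsics"])
s=manip.state();print(s)
E
```

```text
pics
scene [1.54430705 0.25842092 1.00067269] [-1.52950258 -1.90141448  0.91506267] -0.16870931761685762 [[491.95787257   0.         276.29979179]
 [  0.         491.95787257 205.21798308]
 [  0.           0.           1.        ]]
top [0.26634604 0.04224202 1.59648921] [-2.14661534  2.11359341 -0.18154597] -0.1714123806138451 [[476.27253296   0.         277.57108584]
 [  0.         476.27253296 213.62708495]
 [  0.           0.           1.        ]]
{'clock': 0.1, 'joint_pos': array([ 1.14308274e+00,  2.64671812e-01,  1.60521771e+00, -1.87381213e-05,
        1.27373201e+00, -3.69009230e-02]), 'joint_velocities': array([-0.00126173,  0.00042711, -0.0034846 , -0.00081518,  0.00111471,
        0.00165117]), 'tau': array([ 1.69992407e-03, -5.03615141e+01, -3.58071899e+01,  7.30569754e-02,
        2.33402214e-02, -5.55480005e-05]), 'tool_pos': array([0.25684327, 0.62344381, 0.19942731]), 'tcp_rot': array([ 0.30504233,  1.54941665, -0.3081666 ]), 'contact_force': array([-0.25423398,  0.26444216,  0.0932192 ]), 'moment': array([-0.01318833, -0.01726528,  0.04193796]), 'gripper_width': 0.08775082459066837}
```

View pics/scene0.png

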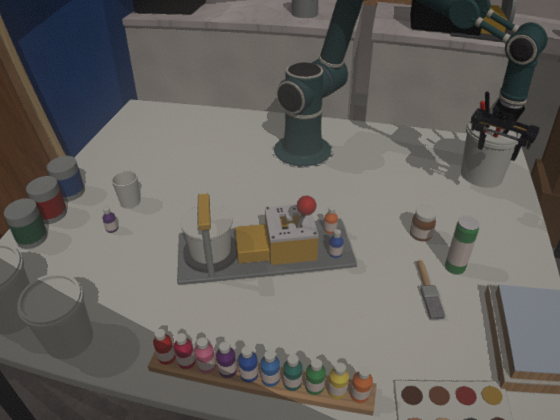

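View pics/top0.png

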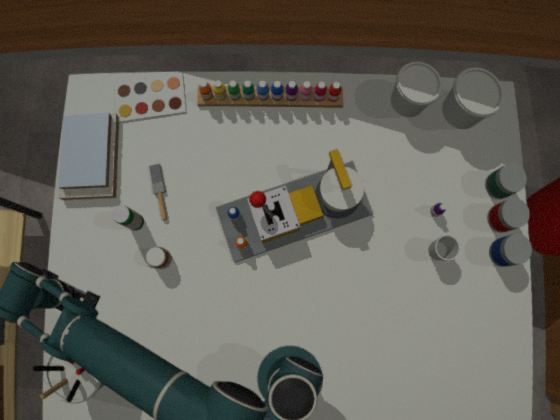

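The overview shows the red knob at top(258,199) / scene(307,205). The mixer's tub is to the right in the top view, so mixer forward points away from the robot. The bottles are at top(233,213) and (242,242). Next I measure these.

```bash
cat >> h.py <<'E'
def dom(c,box,lo,hi):
    hsv=cv2.cvtColor(c["image"],cv2.COLOR_BGR2HSV)
    m=cv2.inRange(hsv,np.array(lo),np.array(hi))
    if lo[0]==0: m|=cv2.inRange(hsv,np.array([172,lo[1],lo[2]]),np.array([180,255,255]))
    b=np.zeros_like(m);u0,v0,u1,v1=box;b[v0:v1,u0:u1]=m[v0:v1,u0:u1];return b
def ballfit(P,r=0.026):
    from scipy.optimize import least_squares
    f=lambda c:np.linalg.norm(P-c,axis=1)-r
    return least_squares(f,P.mean(0)+[0,0,-.02],loss='soft_l1',f_scale=.002)
def knob(c,box):
    m=dom(c,box,(0,150,60),(8,255,255)); v,u=np.nonzero((m>0)&(c["z_map"]>0))
    P=pts(c,np.c_[u,v],c["z_map"][v,u]); s=ballfit(P)
    return s.x,len(u),np.abs(s.fun).mean(),(u.mean(),v.mean())
E
python3 - <<'E'
from h import *
C={n:cams.capture(n) for n in("scene","top")}
B={"scene":(290,185,325,225),"top":(240,180,275,215)}
L=[]
for n in C:
    c=C[n];x,k,e,uv=knob(c,B[n]);print(n,"knob",x,k,e,uv)
    p,Rm=pose(c);L.append((p,(rays(c,[uv])@Rm.T)[0]))
A=np.zeros((3,3));b=np.zeros(3)
for p,d in L:
    d=d/np.linalg.norm(d);M=np.eye(3)-np.outer(d,d);A+=M;b+=M@p
print("tri",np.linalg.solve(A,b))
# gate plate: points z in .1-.118 near
for n in C:
    c=C[n];z=c["z_map"];v,u=np.nonzero(z>0);P=pts(c,np.c_[u,v],z[v,u])
    sel=(P[:,2]>.1)&(P[:,2]<.118)&(P[:,0]>.3)&(P[:,0]<.8)&(abs(P[:,1]-.05)<.25)
    m=np.zeros(z.shape,np.uint8);m[v[sel],u[sel]]=255
    col=c["image"][v[sel],u[sel]].astype(int); sat=col.max(1)-col.min(1)
    Q=P[sel]; r=cv2.minAreaRect(Q[:,:2].astype(np.float32)*1000);print(n,"h110",len(Q),Q[:,2].mean(),r)
    Q2=Q[(sat<50)];r=cv2.minAreaRect(Q2[:,:2].astype(np.float32)*1000);print("grey",len(Q2),r)
    # base plate
    im=c["image"]
    cr=im[150:290,170:370] if n=="scene" else im[140:270,205:385]
    cv2.imwrite(f"pics/{n}1.png",cv2.resize(cr,None,fx=4,fy=4,interpolation=cv2.INTER_CUBIC))
E
```

```text
scene knob [0.55850556 0.1072799  0.18963147] 107 0.001540583664179672 (np.float64(307.98130841121497), np.float64(202.7196261682243))
top knob [0.55608047 0.10980301 0.19213919] 191 0.0017741124882087167 (np.float64(257.26178010471205), np.float64(198.86910994764398))
tri [0.55406993 0.1102438  0.19646242]
scene h110 1517 0.10763188895533038 ((565.9834594726562, -9.085159301757812), (154.16209411621094, 424.1279296875), 25.310426712036133)
grey 1516 ((565.9834594726562, -9.085159301757812), (154.16209411621094, 424.1279296875), 25.310426712036133)
top h110 1382 0.10920233636784804 ((549.4495239257812, 16.792007446289062), (147.08363342285156, 377.21270751953125), 23.511749267578125)
grey 1382 ((549.4495239257812, 16.792007446289062), (147.08363342285156, 377.21270751953125), 23.511749267578125)
```

View pics/scene1.png

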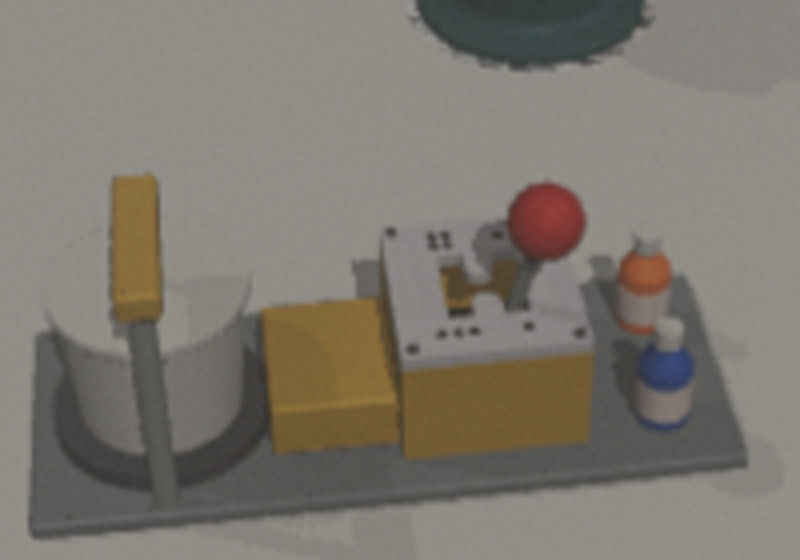

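View pics/top1.png

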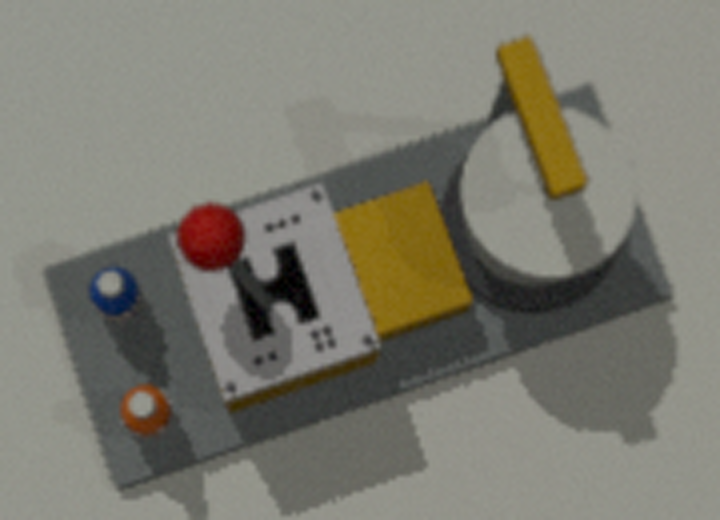

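Run:
```python
from h import *
def f(c,l,o): return [((u+.5)/4-.5+o[0],(v+.5)/4-.5+o[1]) for u,v in l]
c=cams.capture("top")
P=onplane(c,f(c,[(328,185),(380,345),(230,400),(279,292),(278,290)],(205,140)),.110);print(P)
d=P[0]-P[1];e=P[2]-P[1];print(np.linalg.norm(d),np.linalg.norm(e),np.degrees(np.arctan2(d[1],d[0])),np.degrees(np.arctan2(e[1],e[0]))-90)
b=onplane(c,f(c,[(45,268),(592,86),(672,298),(122,488)],(205,140)),.01);print("base",b)
print([np.degrees(np.arctan2(*(b[i]-b[j])[[1,0]])) for i,j in((0,1),(3,2),(0,3),(1,2))],np.linalg.norm(b[0]-b[1]),np.linalg.norm(b[0]-b[3]))
s=cams.capture("scene")
Q=onplane(s,f(s,[(383,228),(402,362),(592,345)],(170,150)),.110);print("scene",Q)
d=Q[1]-Q[0];e=Q[2]-Q[1];print(np.linalg.norm(d),np.linalg.norm(e),np.degrees(np.arctan2(d[1],d[0])),np.degrees(np.arctan2(e[1],e[0]))-90,(Q[0]+Q[2])/2)
# bystander tops
for n,c,l in(("top",c,[(110,285),(142,404)]),):
    print("bottles",onplane(c,f(c,l,(205,140)),.085))
```

```text
[[ 0.61592054  0.02033673  0.11      ]
 [ 0.48711534 -0.02226849  0.11      ]
 [ 0.4416527   0.09513283  0.11      ]
 [ 0.52833418  0.05810086  0.11      ]
 [ 0.52993117  0.05892022  0.11      ]]
0.1356686622934825 0.12589646431763504 18.302793409775077 21.16845903336869
base [[ 0.56361895  0.25844804  0.01      ]
 [ 0.73157562 -0.2091829   0.01      ]
 [ 0.54594873 -0.27519189  0.01      ]
 [ 0.37811687  0.18724632  0.01      ]]
[np.float64(109.75651171530804), np.float64(109.94726185914791), np.float64(20.998424199008035), np.float64(19.575406921091137)] 0.49687839106338133 0.1986975299445617
scene [[ 0.49009838 -0.02079319  0.11      ]
 [ 0.62346685  0.02452021  0.11      ]
 [ 0.58116295  0.14470444  0.11      ]]
0.14085614239959232 0.12741220176280416 18.765753340276483 19.391664937013232 [0.53563066 0.06195563 0.11      ]
bottles [[0.53638231 0.19493484 0.085     ]
 [0.44022373 0.16628852 0.085     ]]
```

Mixer: origin ≈ (0.532, 0.060), yaw ≈ 19.7° (gate edges 135–141 x 126–127 mm, base 497 x 199 mm, consistent with the given sizes). In the mixer frame the knob is at (+0.039, +0.039, 0.192), so it is in the left leg about 0.21 rad forward. I'll shut the fingers and start pushing from the front.

```bash
cat >> h.py <<'E'
O=np.array([.5315,.0605,0]);YAW=np.radians(19.7)
RZ=R.from_euler('z',YAW).as_matrix()
def W(x,y,z): return O+RZ@np.array([x,y,z])
def M(p): return RZ.T@(np.array(p)-O)
def rotv(sg=1):
    x=np.array([0,0,-1.]);y=RZ[:,1]*sg;return R.from_matrix(np.c_[x,y,np.cross(x,y)]).as_rotvec()
def st(t=""):
    s=manip.state();print(t,"t=%.2f"%s["clock"],"M",M(s["tool_pos"]).round(4),"F",(RZ.T@s["contact_force"]).round(2),"w",round(float(s["gripper_width"]),4));return s
E
python3 - <<'E'
from h import *
for sg in(1,-1):
    print(sg,[inverse_kinematics(W(*p),rotv(sg)) for p in((.09,.039,.3),(.09,.039,.178),(-.09,-.04,.178))])
s=manip.state();print(R.from_rotvec(s["tcp_rot"]).as_matrix().round(2))
manip.move_linear(s["tool_pos"]+[0,0,.12],rate=.2)
manip.set_gripper(0.0); st()
c=[rotv(sg) for sg in(1,-1)]
q=[inverse_kinematics(W(.092,.039,.30),r) for r in c]
i=min((0,1),key=lambda i:9 if q[i] is None else abs(q[i][5])); print("use",i)
manip.move_pose(W(.092,.039,.30),c[i]); st()
manip.move_linear(W(.092,.039,.178),rate=.15); st()
for n in("scene","top"):
    c=cams.capture(n);im=c["image"]
    cr=im[130:270,190:390] if n=="scene" else im[140:270,205:385]
    cv2.imwrite(f"pics/{n}2.png",cv2.resize(cr,None,fx=4,fy=4,interpolation=cv2.INTER_CUBIC))
E
```

```text
1 [array([ 1.68028621e-01,  1.09098959e-01,  1.60524238e+00, -4.44089210e-16,
        1.42725131e+00, -1.74659757e+00]), array([ 1.68028621e-01,  1.69288921e-01,  1.76025903e+00, -4.44089210e-16,
        1.21204470e+00, -1.74659757e+00]), array([-7.04084387e-02, -1.35208329e-01,  2.06975714e+00, -4.44089210e-16,
        1.20704385e+00, -1.98503463e+00])]
-1 [array([0.16802862, 0.10909896, 1.60524238, 0.        , 1.42725131,
       1.39499508]), array([0.16802862, 0.16928892, 1.76025903, 0.        , 1.2120447 ,
       1.39499508]), array([-0.07040844, -0.13520833,  2.06975714,  0.        ,  1.20704385,
        1.15655803])]
[[-0.    0.38  0.92]
 [-0.    0.92 -0.38]
 [-1.   -0.   -0.  ]]
 t=2.35 M [-0.0685  0.6229  0.3201] F [-0.15  0.69 -1.1 ] w 0.0007
use 1
 t=4.52 M [0.0922 0.0398 0.3001] F [-0.31  0.27  0.26] w 0.0005
 t=5.48 M [0.0929 0.0389 0.1792] F [ 0.51  0.55 -0.9 ] w 0.0004
```

View pics/scene2.png

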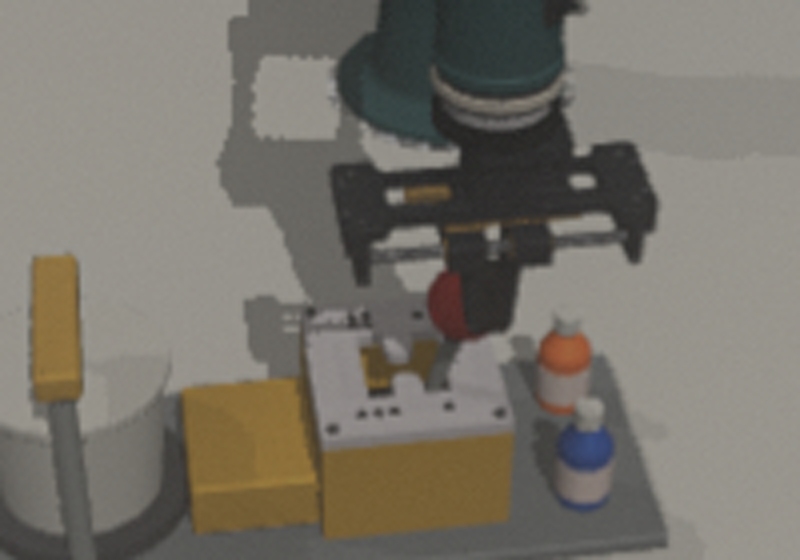

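View pics/top2.png

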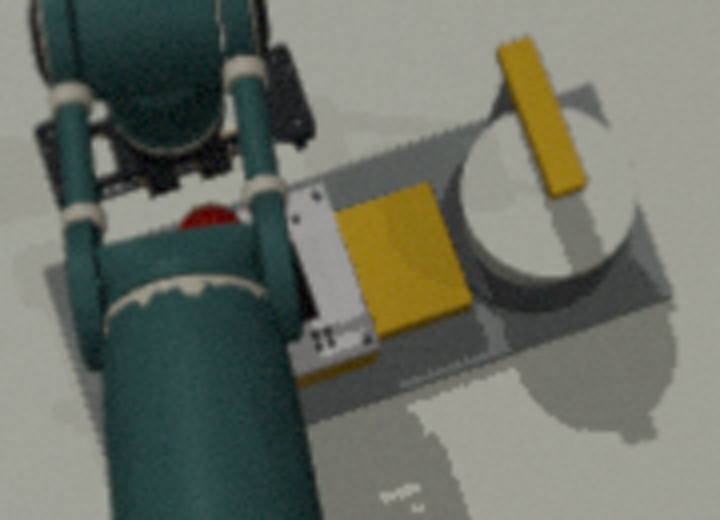

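The fingers are in front of the knob with clearance: in the scene crop they partly hide it at (490,295), and nothing is being touched. Now I pull the knob back to neutral.

Run:
```python
from h import *
for x in(.078,.07,.06,.05,.042,.036):
    manip.move_linear(W(x,.039,.178),rate=.06); st(x)
manip.move_linear(W(.09,.039,.178),rate=.15)
manip.move_linear(W(.09,.039,.29),rate=.25)
# go to left of knob, high
manip.move_linear(W(0,.12,.29),rate=.25); st()
c=cams.capture("scene");im=c["image"];cv2.imwrite("pics/scene3.png",cv2.resize(im[130:270,190:390],None,fx=4,fy=4,interpolation=cv2.INTER_CUBIC))
x,k,e,uv=knob(c,(280,170,335,235));print(M(x),k,e,uv, M(onplane(c,[uv],.196)[0]))
```

```text
0.078 t=5.97 M [0.0776 0.039  0.1783] F [ 0.28  0.8  -0.05] w 0.0004
0.07 t=6.25 M [0.0696 0.039  0.178 ] F [ 0.04  0.61 -0.09] w 0.0004
0.06 t=6.57 M [0.0597 0.039  0.1781] F [ 0.4  -0.01  0.76] w 0.0005
0.05 t=6.88 M [0.0509 0.039  0.1794] F [1.47 1.01 4.83] w 0.0004
0.042 t=7.17 M [0.0438 0.0391 0.1805] F [2.33 2.08 8.13] w 0.0002
0.036 t=7.42 M [0.0385 0.0391 0.1813] F [ 2.12  2.24 10.19] w 0.0008
 t=9.16 M [-1.000e-04  1.197e-01  2.889e-01] F [ 0.26  0.58 -0.48] w 0.0005
[0.03072527 0.03512167 0.19174275] 117 0.0015027815833731856 (np.float64(307.36752136752136), np.float64(199.82905982905982)) [0.02545743 0.04081658 0.196     ]
```

View pics/scene3.png

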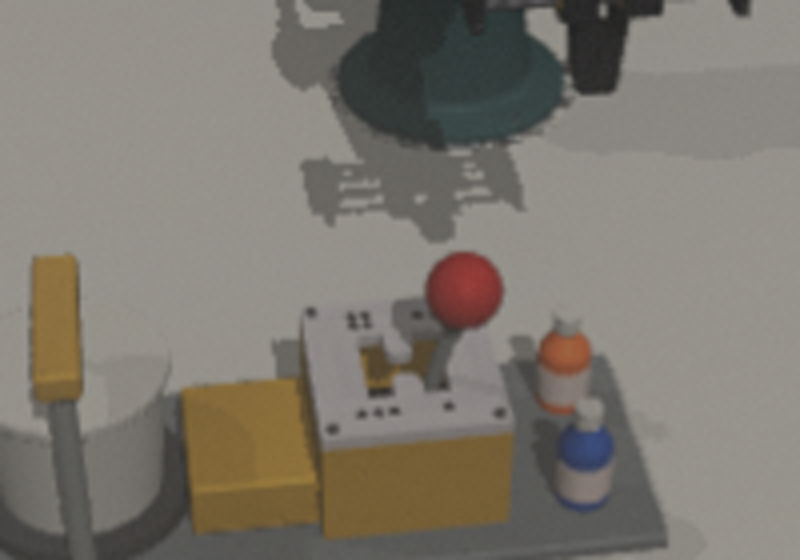

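The knob moved only about 10 mm (scene crop (465,290), mixer x ≈ 0.03) and the force was mostly upward, so the finger rode over the ball. I'll check where the fingertip really is against the reported TCP.

Run:
```python
from h import *
s=st()
print(R.from_rotvec(s["tcp_rot"]).as_matrix().round(3), s["tool_pos"])
c=cams.capture("scene");im=c["image"]
cv2.imwrite("pics/scene4.png",cv2.resize(im[60:210,240:440],None,fx=4,fy=4,interpolation=cv2.INTER_CUBIC))
p,Rm=pose(c)
P=np.array([s["tool_pos"],s["tool_pos"]+[0,0,.03],W(.03,.035,.192)])
q=(P-p)@Rm
uv,_=cv2.projectPoints(q,np.zeros(3),np.zeros(3),np.array(c["intrinsics"]),np.array([c["k1"],0,0,0]));print(uv.reshape(-1,2))
z=c["z_map"];v,u=np.nonzero(z>0);X=pts(c,np.c_[u,v],z[v,u]);Y=(X-O)@RZ
# finger points
for lo in np.arange(.24,.36,.01):
    k=(abs(Y[:,0])<.08)&(abs(Y[:,1]-.12)<.13)&(Y[:,2]>=lo)&(Y[:,2]<lo+.01)
    if k.sum(): print(round(lo,2),k.sum(),Y[k].min(0).round(3),Y[k].max(0).round(3))
w=cams.capture("wrist");cv2.imwrite("pics/wrist4.png",w["image"]);print(w["T_tool_cam"])
```

```text
t=9.21 M [0.0004 0.1194 0.2891] F [ 0.02 -0.07 -0.64] w 0.0007
[[-0.001  0.337 -0.941]
 [-0.001 -0.941 -0.337]
 [-1.     0.001  0.001]] [0.49164093 0.17302566 0.28906715]
[[336.81785472 162.89241405]
 [337.56578531 153.08736717]
 [305.4352558  202.27670456]]
0.32 12 [0.008 0.11  0.326] [0.013 0.128 0.33 ]
0.33 38 [-0.008  0.104  0.33 ] [0.019 0.13  0.34 ]
0.34 48 [-0.006  0.104  0.34 ] [0.016 0.132 0.35 ]
0.35 45 [-0.004  0.104  0.35 ] [0.013 0.134 0.36 ]
[[-8.59884341e-04 -3.04952298e-01  9.52367238e-01 -1.83973331e-01]
 [ 9.99999589e-01  1.09913316e-05  9.06410663e-04 -1.23163215e-03]
 [-2.86879798e-04  9.52367627e-01  3.04952163e-01 -7.92999630e-02]
 [ 0.00000000e+00  0.00000000e+00  0.00000000e+00  1.00000000e+00]]
```

View pics/scene4.png

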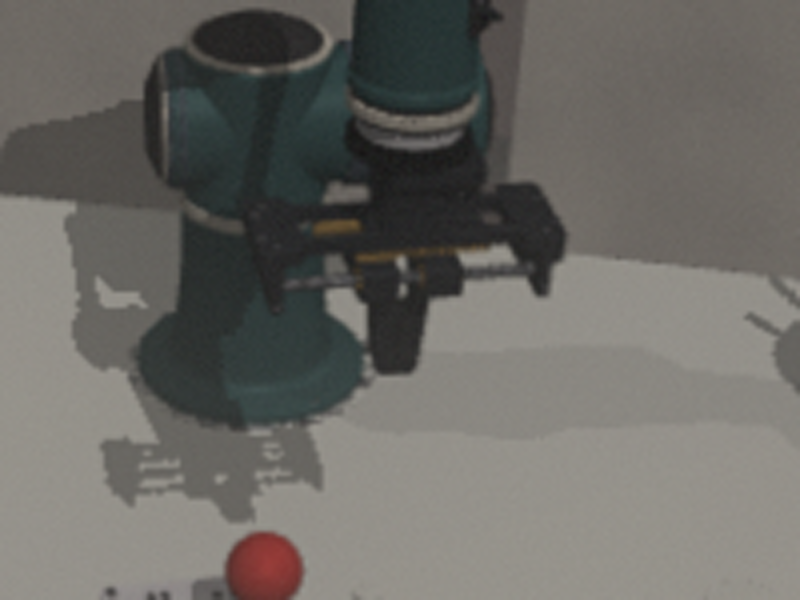

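View pics/wrist4.png

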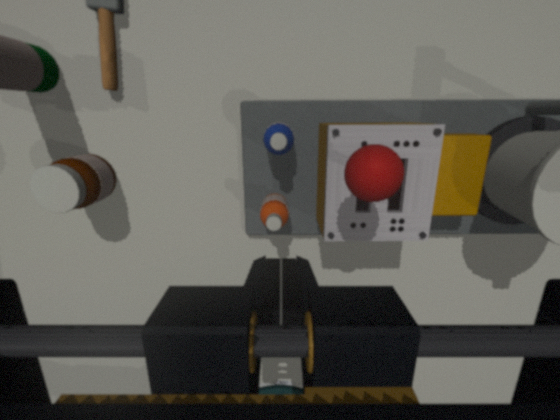

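The fingertip edge at scene crop (395,372) projects to a point about 30–37 mm above the reported TCP. The depth map also puts the lowest finger points at z ≈ 0.326, against 0.289 reported. That matches the upward force, since the tip was at about 0.21, near the ball's top. I'll cross-check with the wrist camera.

Run:
```python
from h import *
s=st()
w=cams.capture("wrist");T=w["T_tool_cam"];Rt=R.from_rotvec(s["tcp_rot"]).as_matrix()
def wp(uv,z): 
    q=rays(w,uv)*np.array(z)[:,None]; t=q@T[:3,:3].T+T[:3,3]; return t, t@Rt.T+s["tool_pos"]
for uv in[(180,60),(180,250),(430,260),(375,173),(340,230),(283,115),(280,262),(280,270),(265,275),(300,275)]:
    z=w["z_map"][uv[1],uv[0]]; t,x=wp([uv],[z]); print(uv,z,"tool",t.round(4)[0],"world",x[0].round(4),"M",M(x[0]).round(4))
x,k,e,uv=None,0,0,0
m=dom(w,(320,120,430,220),(0,150,60),(8,255,255));v,u=np.nonzero((m>0)&(w["z_map"]>0))
t,X=wp(np.c_[u,v],w["z_map"][v,u]);f=ballfit(X);print("knob wrist",M(f.x),len(u),abs(f.fun).mean())
# ray for tip vs plane tool z=0
r=rays(w,[(281,257)])@T[:3,:3].T;k=(0.009-T[2,3])/r[0,2];print("tip ray at tool z=.009",(T[:3,3]+k*r[0]).round(4))
c=cams.capture("scene")
z=c["z_map"];v,u=np.nonzero(z>0);X=pts(c,np.c_[u,v],z[v,u]);k=(abs(X[:,0]-.75)<.03)&(abs(X[:,1]-.1)<.05);print("scene table z",np.median(X[k,2]))
```

```text
t=9.31 M [0.0008 0.1191 0.2894] F [0.52 0.83 0.89] w 0.0003
(180, 60) 0.42839977 tool [ 0.2888 -0.1387 -0.1504] world [5.869e-01 3.540e-01 5.000e-04] M [0.1511 0.2576 0.0005]
(180, 250) 0.51583904 tool [ 0.2896 -0.1667  0.1337] world [ 3.100e-01  2.848e-01 -2.000e-04] M [-1.329e-01  2.858e-01 -2.000e-04]
(430, 260) 0.5219132 tool [0.2898 0.2486 0.152 ] world [ 4.324e-01 -1.125e-01 -2.000e-04] M [-0.1516 -0.1295 -0.0002]
(375, 173) 0.2570858 tool [ 0.0712  0.0766 -0.0335] world [0.5493 0.112  0.2181] M [0.0341 0.0425 0.2181]
(340, 230) 0.38962457 tool [0.1812 0.0731 0.0578] world [0.4622 0.0846 0.1083] M [-0.0572  0.046   0.1083]
(283, 115) 0.43691206 tool [ 0.2746  0.0025 -0.0786] world [0.5667 0.1968 0.0148] M [0.0791 0.1164 0.0148]
(280, 262) 0.15550919 tool [-0.0431 -0.0014 -0.0094] world [0.5005 0.1774 0.3324] M [0.0102 0.1205 0.3324]
(280, 270) 0.14708364 tool [-0.0518 -0.0014 -0.0096] world [0.5007 0.1775 0.3412] M [0.0105 0.1205 0.3412]
(265, 275) 0.14245737 tool [-0.0567 -0.0082 -0.0097] world [0.4984 0.1839 0.346 ] M [0.0105 0.1274 0.346 ]
(300, 275) 0.1403075 tool [-0.0586  0.0076 -0.0107] world [0.5048 0.1694 0.348 ] M [0.0115 0.1115 0.348 ]
knob wrist [0.0297471  0.0370996  0.19388062] 2466 0.00040635211784356695
tip ray at tool z=.009 [ 0.0014 -0.0008  0.009 ]
scene table z -0.0016810084315206364
```

All views agree. The wrist picture shows the tip edge at (281,257), tool x ≈ −0.037, so the fingers end about 37 mm short of the reported TCP. The wrist view's table and gate heights are right (0.000 and 0.108). Knob: (0.030, 0.037, 0.194) in the mixer frame. I'll refine the gate centre from the wrist picture and push back 35 mm lower.

```bash
cat >> h.py <<'E'
TIP=.037
def T(x,y,z): return W(x,y,z-TIP)   # z = real tip height
def wcap(name=None):
    s=manip.state();w=cams.capture("wrist");Tc=w["T_tool_cam"];Rt=R.from_rotvec(s["tcp_rot"]).as_matrix()
    w["position"]=Rt@Tc[:3,3]+s["tool_pos"];w["orientation"]=Rt@Tc[:3,:3]
    if name: cv2.imwrite(name,w["image"])
    return w
def wknob(w,box=(0,0,560,420)):
    m=dom(w,box,(0,150,60),(8,255,255));n,l,stt,_=cv2.connectedComponentsWithStats(m)
    i=1+np.argmax(stt[1:,4]);v,u=np.nonzero((l==i)&(w["z_map"]>0))
    f=ballfit(pts(w,np.c_[u,v],w["z_map"][v,u]));k=M(f.x)
    print("knob M",k.round(4),"res",abs(f.fun).mean().round(4),"lever",np.arctan2(k[0],k[2]-.01).round(3),"across",-np.arctan2(k[1],k[2]-.01).round(3))
    return k
E
python3 - <<'E'
from h import *
w=wcap();P=onplane(w,[(320,124.5),(443.5,124.5),(436,241.5),(324,240)],.11)
print(np.array([M(p) for p in P]).round(4))
manip.move_linear(W(.09,.12,.29),rate=.3)
manip.move_linear(T(.09,.037,.27),rate=.3)
manip.move_linear(T(.09,.037,.182),rate=.2);st()
for x in(.07,.06,.05,.042,.036,.034):
    manip.move_linear(T(x,.037,.182),rate=.06); st(x)
manip.move_linear(T(.08,.037,.182),rate=.15)
manip.move_linear(T(.08,.037,.27),rate=.25)
manip.move_linear(T(-.01,.12,.30),rate=.3); st()
w=wcap("pics/wrist5.png");wknob(w)
E
```

```text
[[ 0.0692  0.076   0.11  ]
 [ 0.0692 -0.0622  0.11  ]
 [-0.0722 -0.0751  0.11  ]
 [-0.07    0.0658  0.11  ]]
 t=10.98 M [0.091  0.0377 0.1465] F [ 0.14 -0.73  0.15] w 0.0004
0.07 t=11.47 M [0.0699 0.0369 0.1456] F [-0.08 -0.86 -0.37] w 0.0007
0.06 t=11.78 M [0.06   0.0369 0.1452] F [1.13 0.04 0.56] w 0.0004
0.05 t=12.10 M [0.0496 0.037  0.1451] F [0.85 0.07 0.91] w 0.0003
0.042 t=12.38 M [0.0414 0.037  0.1448] F [ 0.21 -0.4   0.73] w 0.0007
0.036 t=12.63 M [0.0355 0.037  0.1448] F [ 0.78 -0.11 -0.45] w 0.0004
0.034 t=12.88 M [0.0339 0.037  0.145 ] F [0.87 0.03 0.31] w 0.0002
 t=14.41 M [-0.0112  0.1203  0.2615] F [ 0.9   0.39 -0.45] w 0.0004
knob M [-0.0003  0.0374  0.1963] res 0.0005 lever -0.002 across -0.198
```

View pics/wrist5.png

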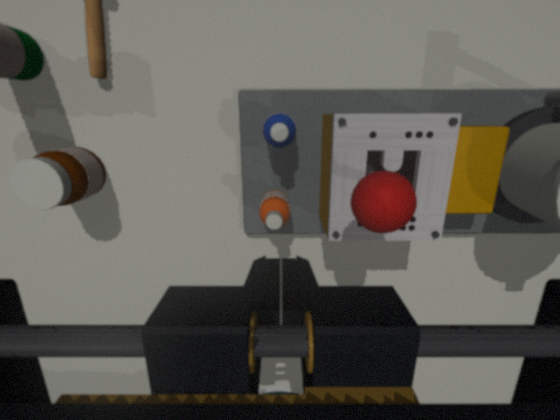

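The lever is now at −0.002 rad, in line with the cross channel (knob at wrist (384,202)). Next I push it right with the outside of the fingers.

Run:
```python
from h import *
manip.move_linear(T(0,.11,.183),rate=.25);st()
for y in(.08,.06,.04,.025,.015,.008,.006,.004):
    manip.move_linear(T(0,y,.183),rate=.07); s=st(y)
    if abs((RZ.T@s["contact_force"])[1])>8: print("stop");break
manip.move_linear(T(0,.10,.183),rate=.2)
manip.move_linear(T(-.05,.06,.29),rate=.3); st()
w=wcap("pics/wrist6.png");wknob(w)
```

```text
t=15.08 M [0.0004 0.1095 0.1459] F [1.01 0.04 0.27] w 0.0002
0.08 t=15.66 M [0.     0.0796 0.1463] F [-0.33 -0.19  0.55] w 0.0005
0.06 t=16.09 M [0.     0.0595 0.146 ] F [0.37 0.42 0.31] w 0.0006
0.04 t=16.52 M [-0.0002  0.0393  0.1458] F [-0.26 -0.46  0.95] w 0.0004
0.025 t=16.89 M [-1.000e-04  2.440e-02  1.459e-01] F [-0.37  0.71  0.89] w 0.0004
0.015 t=17.18 M [-1.000e-04  1.450e-02  1.459e-01] F [ 0.07 -0.46  0.34] w 0.0005
0.008 t=17.43 M [-1.000e-04  7.600e-03  1.459e-01] F [-0.27  0.07 -0.36] w 0.0004
0.006 t=17.68 M [-1.000e-04  6.000e-03  1.459e-01] F [-0.15 -0.12 -0.53] w 0.0005
0.004 t=17.93 M [-1.000e-04  4.000e-03  1.459e-01] F [-0.92  0.94 -0.7 ] w 0.0006
 t=19.13 M [-0.0499  0.0591  0.2531] F [ 0.2  -0.29 -0.9 ] w 0.0007
knob M [ 1.000e-04 -3.490e-02  1.963e-01] res 0.0004 lever 0.001 across 0.185
```

View pics/wrist6.png

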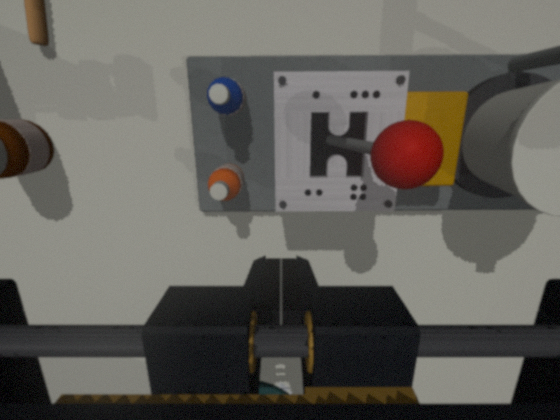

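The lever is across at 0.185 rad and still in line fore-and-aft (knob at wrist (407,154), over the right leg). Now I push it forward from behind.

Run:
```python
from h import *
manip.move_linear(T(-.09,-.036,.27),rate=.3)
manip.move_linear(T(-.09,-.036,.18),rate=.2);st()
for x in(-.06,-.045,-.03,-.02,-.01,0,.006,.01,.012,.014,.016):
    manip.move_linear(T(x,-.036,.18),rate=.07); s=st(x)
    if abs((RZ.T@s["contact_force"])[0])>8: print("stop");break
manip.move_linear(T(-.07,-.036,.18),rate=.15)
manip.move_linear(T(-.08,-.0,.29),rate=.3); st()
w=wcap("pics/wrist7.png");wknob(w)
```

```text
t=20.28 M [-0.0893 -0.0353  0.1434] F [ 0.19  0.49 -0.06] w 0.0002
-0.06 t=20.86 M [-0.0598 -0.036   0.143 ] F [-0.68  0.04  0.68] w 0.0007
-0.045 t=21.23 M [-0.0447 -0.036   0.143 ] F [-0.59  0.28  0.23] w 0.0004
-0.03 t=21.59 M [-0.0296 -0.036   0.1429] F [ 0.35  0.13 -0.1 ] w 0.0004
-0.02 t=21.88 M [-0.0196 -0.036   0.1429] F [ 0.33 -0.16 -0.29] w 0.0004
-0.01 t=22.18 M [-0.0095 -0.036   0.143 ] F [ 0.01  0.07 -0.33] w 0.0005
0 t=22.47 M [ 0.0006 -0.036   0.143 ] F [ 0.21 -0.32 -0.73] w 0.0005
0.006 t=22.72 M [ 0.0063 -0.036   0.143 ] F [-0.68 -0.31 -0.9 ] w 0.0002
0.01 t=22.97 M [ 0.0101 -0.036   0.1429] F [-0.86 -0.01 -0.65] w 0.0
0.012 t=23.22 M [ 0.0119 -0.0359  0.1429] F [-0.9  -0.05 -0.93] w 0.0003
0.014 t=23.47 M [ 0.0136 -0.0359  0.1427] F [-1.41  0.43 -0.79] w 0.0008
0.016 t=23.72 M [ 0.0154 -0.0359  0.1425] F [-2.82  0.35 -0.76] w 0.0004
 t=24.98 M [-0.0786 -0.      0.2542] F [-0.03 -0.3  -0.74] w 0.0001
knob M [ 0.0476 -0.0334  0.1902] res 0.0004 lever 0.258 across 0.183
```

View pics/wrist7.png

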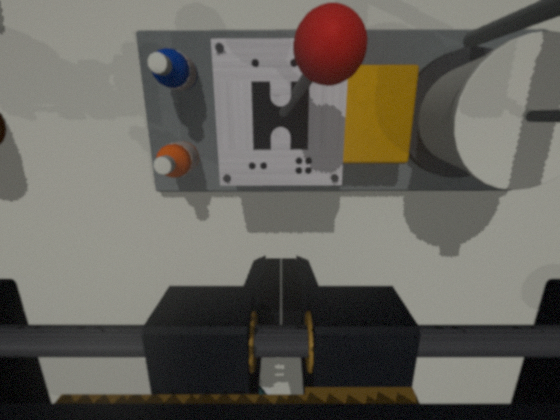

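The knob is at wrist (330,43), over the three-dot slot. The lever measures 0.258 rad against a 0.25 stop, with force rising at the end of the push, and 0.183 rad across. Both bottles are standing. A last overview before handing in.

Run:
```python
from h import *
manip.dwell(.3)
c=cams.capture("scene");cv2.imwrite("pics/scene8.png",c["image"]);w=wcap();wknob(w);st()
order.close_job()
```

```text
knob M [ 0.0476 -0.0334  0.1902] res 0.0004 lever 0.258 across 0.183
 t=25.43 M [-0.0804 -0.      0.2522] F [-0.02 -0.01  0.17] w 0.0005
the job is handed in; nothing more can be done
```

View pics/scene8.png

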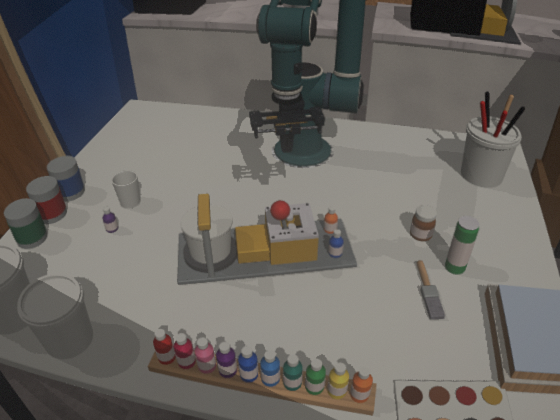

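The mixer is in third gear, and I handed the job in at 25.4 s of the 61 s allowed. With shut fingers I pushed the knob back to neutral, across to the right, then forward to the stop.

**Final checks:**
- **Lever:** the wrist camera measured it at about 0.258 rad forward against a nominal stop of 0.25. That is within measurement error, and the push force was rising as it reached the end. Two readings 0.45 s apart were the same, so it was not moving.
- **Sideways angle:** it measured about 0.183 rad, above the 0.13 needed.
- **Robot clear:** the arm stood clear of everything and the force reading was near zero.
- **Bystanders:** in the last overview picture the bottles, can, jar, cup and brush look upright and unmoved. I judged this by eye and did not measure their positions.

**What went wrong:** my first push rode over the top of the knob, with up to 10 N upward, and moved it only about 10 mm. Scene and wrist pictures showed that the shut fingertips end about 37 mm short of the reported tool point. I corrected for that, and the later pushes needed only about 1–3 N.

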